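# Shut the test box and hold the tester on its square terminal

### The job

Push the door of the grey test box shut until it snaps home on its catch. Only then take the pen-shaped tester out of its stand and hold it upright, tip down, on the middle of the sprung steel plunger of the terminal with the square base, pressing gently so that the plunger sinks about half-way; finish while still holding it there with the door shut. Leave the round-based terminal alone and do not disturb the transformer, capacitor or valve standing around.

Things in the scene. Friction and masses are not known exactly. Their poses are not given: they have to be found in the camera images.
- test_box: Fixed grey painted sheet-metal box, 160 deep (its x) x 220 wide (its y) x 110 mm high, standing on the bench. Origin: centre of its underside; z up. Its open front is the -x side, covered by the door.
- door (a joint): Opening angle of the box's door (rad): 0 = shut, grows as it swings out; it starts 0.6 to 1.1 open and turns with little friction. Shut, it runs from the hinge along the box's -y, its outer face 88 mm in front (-x) of the box's origin. A sprung catch resists from 0.055 to 0.025 rad (about 5 N near the free edge), then pulls the door home to 0 and keeps it there.
- door_hinge (a point): Point on the door's vertical hinge axis, at the +y end of the box's front, 55 mm above the bench. The door is a grey panel 220 wide, 106 high, 8 mm thick; its outer face passes through the hinge axis. Axes turn with the door: -y runs along it from hinge to free edge, -x is the outward normal.
- door_push (a point): Point on the door's outer face, 170 mm from the hinge axis, 90 mm above the bench, a good place to push; the top edge is at 108 mm. A small black knob (18 mm wide, standing out 16 mm) sits lower, 195 mm from the hinge and 30 mm above the bench. Axes as for door_hinge.
- square_terminal: Fixed terminal on the box's roof, the one to be measured: black base 40 x 40 x 12 mm with square outline, a grey collar and an upright sprung steel plunger of 20 mm diameter in its middle. Origin: centre of the underside, on the roof 110 mm above the bench. Either end of the roof may hold it.
- square_plunger (a joint): How far the square terminal's plunger is pushed down (m): 0 = up, 0.010 = fully down. Spring: 1 N to start moving, 3.2 N half-way (0.005), 5.5 N at the bottom, where it is hard.
- square_plunger_top (a point): Centre of the flat top of the square terminal's plunger, the spot to touch: 30 mm above the terminal's underside (140 mm above the bench) when up; moves with the plunger.
- round_terminal: The other terminal, alike but with a round base, 40 mm diameter x 12 mm, its plunger top also 140 mm above the bench; about 100 mm from the square one on the same roof. To be left alone. Origin: centre of its underside.
- round_plunger (a joint): How far the round terminal's plunger is pushed down (m), 0 = up.
- stand: Fixed holder of the tester: steel disc of 68 mm diameter, 4 mm thick, with an upright black tube of 34 mm outer and 22 mm inner diameter whose rim is 75 mm above the bench. Origin: centre of the underside.
- tester: Pen-shaped tester, 150 mm long, 60 g, upright in the stand. Origin at the tip, z from tip to handle end. From the tip: steel pin 6 mm diameter to 30 mm, grey shaft 12 mm to 70 mm, collar 29 mm to 76 mm, round black handle 18 mm to 150 mm. Its collar rests on the stand's rim, tip 5 mm above the bench; lift it over 70 mm straight up to clear the tube.
- tester_handle (a point): Centre of the tester's black handle, on its axis, 113 mm from the tip (37 mm below the handle's end): where to grip it. Axes as the tester's.
- tester_tip (a point): The tester's tip. z points from the tip to the handle, vertical when the tester is upright.
- transformer: Loose bystander: small transformer, iron core 50 x 60 x 50 mm with a pale winding. Origin: centre of its underside.
- capacitor: Loose bystander: blue can capacitor, 35 mm diameter, 50 mm tall. Origin: centre of its underside.
- valve: Loose bystander: glass valve on a black base, 40 mm diameter, 84 mm tall. Origin: centre of its underside.
Mind the look-alikes: they are no part of the job. What is shaped like the tester but pink or purple is not meant.

How it is judged:
By the outcome, as a careful person would: the job done as asked, in the order asked, and still so for the second after the job is handed in, while the arm keeps its last pose, push and grip.
It also fails if it takes over 61 s, if anything falls off the work surface, if the arm or the gripper's body presses on something with over 40 N, if the wrist force passes 120 N, or if a joint passes its speed limit or range.

### The arm

A 6-joint arm with a two-finger parallel gripper is mounted at the origin on the work surface. World frame = base frame: x ahead of the robot, y to its left, z up, the work surface at z = 0. Lengths are in m, angles in rad, forces in N, time in s.
With the tool pointing down it reaches from about 0.225 to 0.725 m from the base axis. Payload 3.1 kg.
Tool frame: the origin (TCP) lies where the fingers leave the gripper's body, on its centre line; the fingertips stand 73 mm ahead of it and the grasp point (between the pads) lies 54 mm ahead of it; y points along the fingers, z is the direction in which the jaws open and shut, and the axes are right-handed (so a half turn about y gives the same grasp; the last joint's range is limited). The gripper opens to 85 mm and grips with 20 to 120 N. Pads are 22 mm wide; open, the fingers measure 114 mm over their backs; the gripper's body (76 mm by 85 mm) begins 54 mm behind the grasp point. The pads swing forward as they close: fully open they stand 13 mm farther back than shut.
Start: joints at [-1.422, 0.048, 0.099, 1.622, 0, 1.443], TCP at [0.143, -0.505, 0.304] pointing down, gripper open.
Joint ranges: [-2.91, 2.91], [-0.99, 1.94], [-1.21, 1.42], [-2.12, 2.29], [-1.49, 1.47], [-3.14, 3.14]. Speed limits (rad/s): [2.79, 2.79, 3.14, 3.14, 3.14, 3.14].

### API

Orientations are given as a unit quaternion [w, x, y, z].
In Python, from station import bot, eyes gives the robot as it stands.
- The arm moves only by the shell command python3 -m pendant 'ROWS'. ROWS is JSON, a list that holds one entry, the list of rows, each a list of 5 numbers: the closure in counts, from 0 (fully open) to 255 (shut), then the shift along the tool's x, y, z in mm, then the turn about the tool's y in degrees. In form: [[[claw, dx, dy, dz, roll], ...]]. A call has exactly 8 rows; each row is the pose to reach, as a shift and turn from the pose commanded when the call began, along the tool's axes at that moment; what a row does not reach only later rows make up. A row lasts 1/8 s, in which the tool goes at most 62.5 mm and 10.7 degrees, less where a joint would pass 70% of its speed; a pose out of reach is approached as far as the arm can. A call with a gripper value outside its range is refused whole. The fingers move at their own pace and stop on an object; the grip force is fixed at half the most. Time passes only in rows, so rows that repeat a pose let the fingers close, or fill a call up. It gives the time, the measured TCP pose, the force and the opening at its end, in the units of the state.
- bot.get_state(): the state, without advancing time (a new reading comes with each control period).
- eyes.snapshot(name): name is "scene" or "top" or "wrist"; returns a dict with "frame" (480x640x3 uint8, red, green, blue), "range_z" (480x640 float32, m along the optical axis (not along the pixel's ray), 0 where there is no reading), "intrinsics" (3x3 intrinsics, pixels), "k1" (the pictures are not rectified: a ray, as slopes to the right and down, at radius r is drawn at 1 + k1 r^2 times it, then the intrinsics apply), "rvec" (rotation vector, rad) and "tvec" (3), from world to camera coordinates, as OpenCV has them; the wrist camera has in their place "T_tool_cam" (4x4, takes a point from camera to tool coordinates, whose origin is the TCP and whose axes are the tool frame's). Camera axes: x right, y down, z forward; pixel columns grow to the right and rows downward; lengths in m; the calibration is good to about 2 mm. A picture is of the moment at which its call begins: read the wrist's pose just before it.
- bot.close_job(): hands the job in, once; it reports no verdict.
The state is a dict: "clock": time; "q": joint angles; "dq": joint speeds; "joint_torque": joint torques, N m; "eef_pos": TCP position; "tcp_rot": TCP orientation; "wrist_force": force on the tool from outside, world axes, zero at the start; "wrist_torque": the same for the moment, N m; "width": finger opening in m.
Only numpy, scipy, OpenCV 4.12 (cv2) and the standard library are available. Lean on these libraries where they do the work, as an engineer would, in place of code of your own. Each camera call takes 0.05 s, during which the arm holds its last target.

## Working session

There is one attempt and no reset: what is moved stays moved. The work goes in short steps, Python scripts to look and compute and a shell command to move; the robot and the scene stay as the last step left them, time stands still between calls to the robot, and variables do not carry over. Pictures are saved under pics/ and viewed, and the job is handed in when it is done.

```bash
ls; mkdir -p pics; cat > h.py <<'E'
import numpy as np, cv2
from station import bot, eyes
from scipy.spatial.transform import Rotation as R
def snap(n):
    st=bot.get_state(); s=eyes.snapshot(n); s['st']=st; return s
def save(s,fn,crop=None,scale=1):
    im=s['frame'][:,:,::-1]
    if crop: u0,v0,u1,v1=crop; im=im[v0:v1,u0:u1]
    if scale!=1: im=cv2.resize(im,None,fx=scale,fy=scale,interpolation=cv2.INTER_CUBIC)
    cv2.imwrite(fn,im)
def Twc(s):
    T=np.eye(4)
    if 'rvec' in s:
        Rm=cv2.Rodrigues(np.array(s['rvec'],float))[0]; t=np.array(s['tvec'],float).ravel()
        T[:3,:3]=Rm.T; T[:3,3]=-Rm.T@t
    else:
        st=s['st']; q=st['tcp_rot']; A=np.eye(4)
        A[:3,:3]=R.from_quat([q[1],q[2],q[3],q[0]]).as_matrix(); A[:3,3]=st['eef_pos']
        T=A@np.array(s['T_tool_cam'])
    return T
def rays(s,uv):
    K=np.array(s['intrinsics'],float)
    d=np.array([s['k1'],0,0,0],float).reshape(-1)
    return cv2.undistortPoints(np.array(uv,float).reshape(-1,1,2),K,d).reshape(-1,2)
def pt_z(s,uv,z):
    T=Twc(s); r=rays(s,uv); d=np.c_[r,np.ones(len(r))]@T[:3,:3].T; o=T[:3,3]
    return o+d*((z-o[2])/d[:,2])[:,None]
def pt_d(s,uv):
    T=Twc(s); r=rays(s,uv); zz=np.array([s['range_z'][int(round(v)),int(round(u))] for u,v in uv])
    return (np.c_[r,np.ones(len(r))]*zz[:,None])@T[:3,:3].T+T[:3,3]
def proj(s,P):
    T=np.linalg.inv(Twc(s)); P=np.atleast_2d(P).astype(float)
    return cv2.projectPoints(P,cv2.Rodrigues(T[:3,:3])[0],T[:3,3],np.array(s['intrinsics'],float),np.array([s['k1'],0,0,0],float))[0].reshape(-1,2)
E
python3 - <<'E'
from h import *
print(bot.get_state())
for n in ['scene','top','wrist']:
    s=snap(n); save(s,f'pics/{n}0.png'); print(n,Twc(s).round(3).tolist(),s['k1'])
E
```

```text
pics
{'clock': 0.0, 'q': array([-1.42180266e+00,  4.87266986e-02,  9.75425031e-02,  1.62198853e+00,
       -1.05674454e-06,  1.44298352e+00]), 'dq': array([ 0.00047852,  0.00025744,  0.00126857, -0.00142913,  0.00151078,
       -0.00168842]), 'joint_torque': array([ 2.54665274e-04, -3.38780630e+01,  3.20017183e+01,  2.01383815e-02,
       -1.74626639e-04, -1.63346488e-06]), 'eef_pos': array([ 0.14338777, -0.50456685,  0.30270172]), 'tcp_rot': array([ 0.09754438, -0.09756292,  0.70118475, -0.69950448]), 'wrist_force': array([-0.13137173,  1.30416204, -0.44703695]), 'wrist_torque': array([ 0.05421658,  0.06279687, -0.03112711]), 'width': 0.08519644045570647}
scene [[-0.833, 0.309, -0.458, 0.915], [0.552, 0.437, -0.71, 0.541], [-0.019, -0.845, -0.535, 0.544], [0.0, 0.0, 0.0, 1.0]] -0.006071526988988848
top [[-0.02, -0.991, 0.135, 0.454], [-1.0, 0.022, 0.01, -0.002], [-0.013, -0.135, -0.991, 0.887], [0.0, 0.0, 0.0, 1.0]] -0.1114688022584253
wrist [[0.273, -0.913, -0.303, 0.221], [-0.962, -0.26, -0.083, -0.485], [-0.003, 0.314, -0.949, 0.374], [0.0, 0.0, 0.0, 1.0]] -0.07137320287766197
```

View pics/scene0.png

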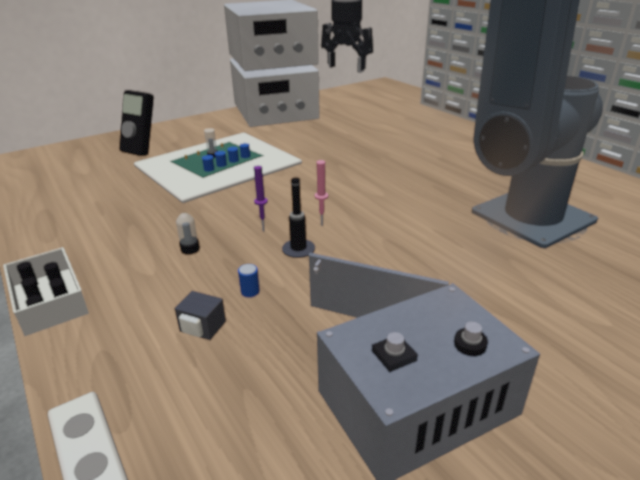

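View pics/top0.png

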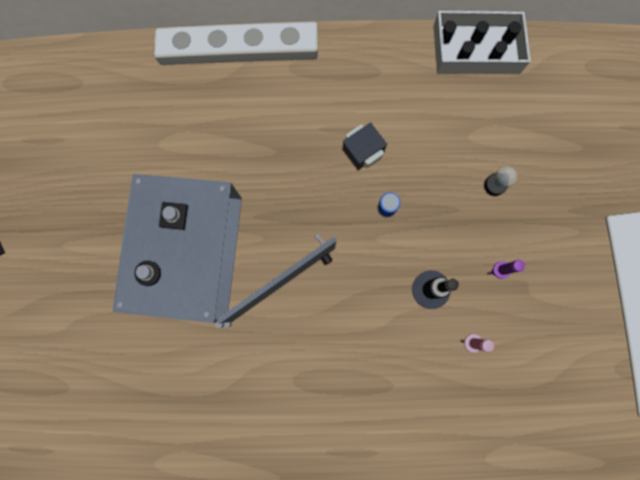

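View pics/wrist0.png

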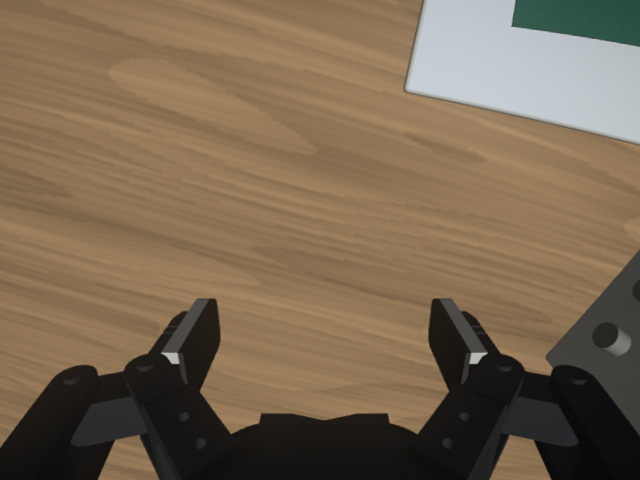

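The top view shows the box on the left with the door hinge at about (224,322) and its free edge at about (335,242). The square terminal is at about (172,213), the round one at about (147,272), and the tester in its stand at about (432,290). I'll enlarge and measure.

```bash
python3 - <<'E'
from h import *
s=snap('top'); save(s,'pics/t1.png',(100,160,360,340),3); save(s,'pics/t2.png',(340,100,540,370),2.2)
np.savez('top.npz',**{k:v for k,v in s.items() if k!='st'})
L={'roofA':(137,179),'roofB':(228,183)}
print(pt_d(s,[(150,200),(200,250),(300,265),(172,213),(146,271),(448,286),(422,300)]).round(3))
E
```

```text
[[ 0.637  0.27   0.109]
 [ 0.555  0.188  0.112]
 [ 0.529  0.034  0.109]
 [ 0.609  0.225  0.139]
 [ 0.522  0.262  0.14 ]
 [ 0.49  -0.179  0.157]
 [ 0.474 -0.169  0.006]]
```

View pics/t1.png

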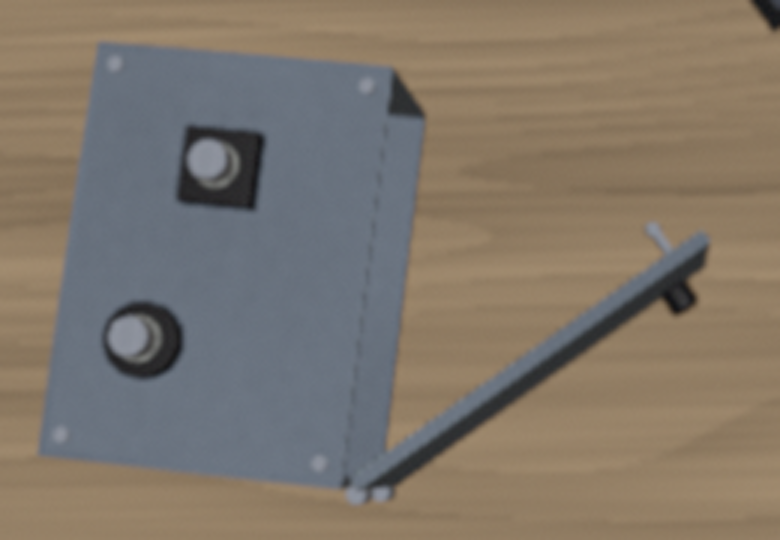

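View pics/t2.png

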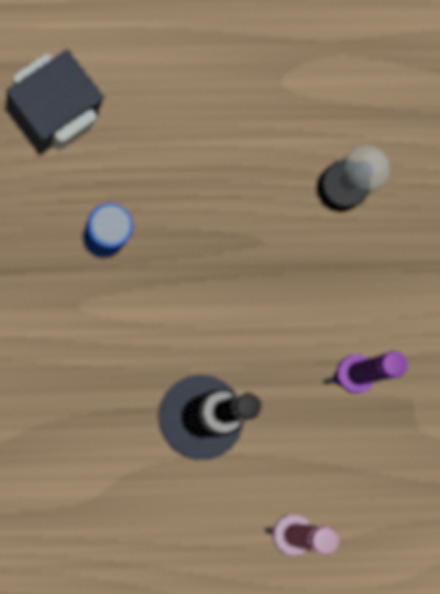

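```bash
python3 - <<'E'
from h import *
s=dict(np.load('top.npz'))
c=lambda x,y:(x/3+100-.33,y/3+160-.33); d=lambda x,y:(x/2.2+340-.3,y/2.2+100-.3)
print('plungers',pt_z(s,[c(208,161),c(128,338)],.140).round(4))
r=pt_z(s,[c(99,43),c(390,68),c(40,455),c(342,487)],.110); print('roof',r.round(4),np.linalg.norm(r[0]-r[1]),np.linalg.norm(r[0]-r[2]))
print('base sq',pt_z(s,[c(187,125),c(264,131),c(179,201),c(257,209)],.122).mean(0),'rd',pt_z(s,[c(143,339)],.122))
print('stand',pt_z(s,[d(201,417)],.004),'end',pt_z(s,[d(248,406)],.155),'collar',pt_z(s,[d(222,412)],.081))
print('door out edge',pt_z(s,[c(708,245),c(384,487)],.108), 'inner',pt_z(s,[c(698,233)],.108))
for n,p,z in [('trafo',(55,92),.05),('cap',(111,225),.05),('valve',(342,186),.01),('purple',(395,363),.155),('pink',(325,540),.155)]: print(n,pt_z(s,[d(*p)],z).round(3))
# depth-based door top
T=Twc(s); rz=s['range_z']; v,u=np.mgrid[0:480,0:640]; uv=np.c_[u.ravel(),v.ravel()]; rr=rays(s,uv); P=(np.c_[rr,np.ones(len(rr))]*rz.ravel()[:,None])@T[:3,:3].T+T[:3,3]
m=(P[:,2]>.104)&(P[:,2]<.114)&(uv[:,0]>238)&(uv[:,0]<345)&(uv[:,1]>230)&(uv[:,1]<320)
Q=P[m]; cc=Q[:,:2].mean(0); w,V=np.linalg.eigh(np.cov((Q[:,:2]-cc).T)); print('door',len(Q),cc,V[:,1],np.sqrt(w)); t=(Q[:,:2]-cc)@V[:,1]; print(t.min(),t.max())
m=(P[:,2]>.106)&(P[:,2]<.114)&(uv[:,0]<235)&(uv[:,1]>150)&(uv[:,1]<340)
print(cv2.minAreaRect(P[m][:,:2].astype(np.float32)))
E
```

```text
plungers [[0.6083 0.229  0.14  ]
 [0.52   0.268  0.14  ]]
roof [[0.6802 0.2995 0.11  ]
 [0.6616 0.1426 0.11  ]
 [0.463  0.3245 0.11  ]
 [0.4452 0.1665 0.11  ]] 0.15800676107417533 0.21857984229440935
base sq [0.60904494 0.22738898 0.122     ] rd [[0.52095614 0.2665947  0.122     ]]
stand [[ 0.49249053 -0.18631028  0.004     ]] end [[ 0.49220851 -0.18599113  0.155     ]] collar [[ 0.49229219 -0.18555448  0.081     ]]
door out edge [[ 0.56472898 -0.02111382  0.108     ]
 [ 0.44485461  0.14545976  0.108     ]] inner [[ 0.57105224 -0.01614607  0.108     ]]
trafo [[ 0.744 -0.076  0.05 ]]
cap [[ 0.637 -0.115  0.05 ]]
valve [[ 0.675 -0.31   0.01 ]]
purple [[ 0.518 -0.286  0.155]]
pink [[ 0.404 -0.232  0.155]]
door 651 [0.52005734 0.05359313] [-0.56819214  0.82289592] [0.00289157 0.05275753]
-0.09018280573098311 0.09313580717861837
((0.5610780119895935, 0.21974879503250122), (0.19073162972927094, 0.22126765549182892), 83.27825164794922)
```

```bash
cat >> h.py <<'E'
def pose():
    st=bot.get_state(); q=st['tcp_rot']; return st,R.from_quat([q[1],q[2],q[3],q[0]]).as_matrix(),np.array(st['eef_pos'])
def to(target):
    st,M,p=pose(); print('t',st['clock'],'p',p.round(4),'shift mm',(M.T@(np.array(target)-p)*1000).round(1),'yaw z',np.degrees(np.arctan2(M[1,2],M[0,2])).round(1),'F',np.round(st['wrist_force'],2),'w',round(st['width'],4),'q',np.round(st['q'],2))
E
python3 - <<'E'
from h import *
print(pose()[1].round(3)); to([.495,-.01,.27])
print(eyes.snapshot('wrist')['T_tool_cam'])
E
```

```text
[[-0.962 -0.     0.273]
 [-0.273  0.001 -0.962]
 [-0.    -1.    -0.001]]
t 0.2 p [ 0.1434 -0.5047  0.3032] shift mm [-473.4   33.8 -379.7] yaw z -74.1 F [-0.4   0.22 -0.2 ] w 0.0854 q [-1.42  0.05  0.1   1.62 -0.    1.44]
[[ 6.20417314e-04  9.49312716e-01  3.14332597e-01 -8.00170037e-02]
 [ 5.23825983e-04 -3.14332923e-01  9.49312667e-01 -7.14809638e-02]
 [ 9.99999670e-01 -4.24314433e-04 -6.92292254e-04  1.81885213e-03]
 [ 0.00000000e+00  0.00000000e+00  0.00000000e+00  1.00000000e+00]]
```

```bash
python3 -m pendant '[[[255,-40,0,-32,2],[255,-85,0,-68,4],[255,-130,0,-104,6],[255,-175,0,-140,9],[255,-220,0,-176,9],[255,-265,0,-212,9],[255,-310,0,-248,9],[255,-355,0,-284,9]]]'; python3 - <<'E'
from h import *
to([.495,-.01,.151])
E
```

```text
clock: 1.25
eef_pos: [0.4082, -0.1331, 0.304]
tcp_rot: [-0.043, 0.042, -0.706, 0.706]
wrist_force: [1.2, -0.5, 1.2]
width: -0.0001
t 1.25 p [ 0.4082 -0.1331  0.304 ] shift mm [-100.8  153.  -112. ] yaw z -83.1 F [ 1.22 -0.53  1.19] w -0.0001 q [-0.47 -0.2  -0.14  1.64 -0.    2.55]
```

```bash
python3 -m pendant '[[[255,-30,0,-35,-10],[255,-60,0,-70,-20],[255,-90,20,-100,-30],[255,-101,50,-112,-40],[255,-101,80,-112,-50],[255,-101,110,-112,-60],[255,-101,140,-112,-70],[255,-101,153,-112,-80]]]'; python3 - <<'E'
from h import *
to([.495,-.01,.151])
E
```

```text
clock: 2.25
eef_pos: [0.4928, -0.0112, 0.1484]
tcp_rot: [0.487, -0.489, 0.513, -0.511]
wrist_force: [0.7, 0.1, 0.2]
width: -0.0003
t 2.25 p [ 0.4928 -0.0112  0.1484] shift mm [-1.3 -2.6  2.1] yaw z -2.8 F [0.67 0.07 0.21] w -0.0003 q [-0.16 -0.01 -0.27  1.32 -0.    1.46]
```

```bash
python3 -m pendant '[[[255,0,0,0,-10],[255,0,0,0,-20],[255,0,0,0,-30],[255,0,0,0,-40],[255,0,0,0,-50],[255,0,0,0,-60],[255,0,0,0,-70],[255,0,0,0,-80]]]'; python3 - <<'E'
from h import *
to([.53,.005,.151])
s=snap('scene'); save(s,'pics/s1.png')
E
```

```text
clock: 3.25
eef_pos: [0.4941, -0.0115, 0.1507]
tcp_rot: [0.703, -0.703, 0.079, -0.079]
wrist_force: [0.3, 0.2, -0.1]
width: 0.0002
t 3.25 p [ 0.4941 -0.0115  0.1507] shift mm [31.4 -0.3 24.1] yaw z 77.2 F [ 0.27  0.2  -0.11] w 0.0002 q [-0.16 -0.01 -0.26  1.32 -0.    0.06]
```

View pics/s1.png

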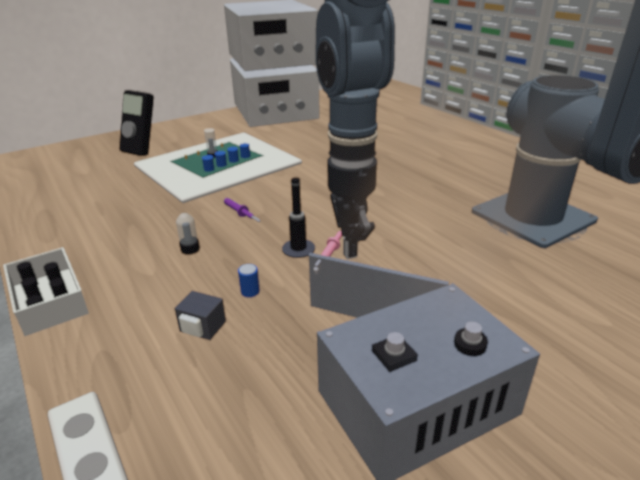

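```bash
cat >> h.py <<'E'
YAW=np.radians(-6.8); H=np.array([.4429,.1589])
def door(th,r=.17,off=.0145):
    a=YAW-th; d=np.array([np.cos(a),np.sin(a)]); n=np.array([d[1],-d[0]])
    return H+r*d+off*n
E
python3 - <<'E'
from h import *
st,M,p=pose()
for th in np.arange(.85,-.051,-.05):
    t=np.r_[door(th),.151]; print(round(th,2),t.round(3),(M.T@(t-p)*1000).round(0))
E
```

```text
0.85 [0.527 0.011 0.151] [28. -0. 29.]
0.8 [0.535 0.015 0.151] [34. -0. 35.]
0.75 [0.542 0.02  0.151] [40. -0. 41.]
0.7 [0.548 0.025 0.151] [45. -0. 47.]
0.65 [0.555 0.03  0.151] [50. -0. 54.]
0.6 [0.561 0.036 0.151] [55. -0. 61.]
0.55 [0.567 0.042 0.151] [60. -0. 68.]
0.5 [0.573 0.048 0.151] [64. -0. 76.]
0.45 [0.578 0.055 0.151] [68. -0. 83.]
0.4 [0.583 0.062 0.151] [71. -0. 91.]
0.35 [0.588 0.069 0.151] [74. -0. 99.]
0.3 [0.592 0.077 0.151] [ 77.  -0. 107.]
0.25 [0.596 0.084 0.151] [ 79.  -0. 116.]
0.2 [0.6   0.092 0.151] [ 81.  -0. 124.]
0.15 [0.603 0.1   0.151] [ 82.  -0. 132.]
0.1 [0.606 0.108 0.151] [ 83.  -0. 141.]
0.05 [0.608 0.116 0.151] [ 83.  -0. 149.]
-0.0 [0.61  0.124 0.151] [ 83.  -0. 158.]
-0.05 [0.612 0.133 0.151] [ 83.  -0. 166.]
```

Swing it to about 0.5 rad in this call, then to about 0.15.

```bash
python3 -m pendant '[[[255,15,0,15,-3],[255,28,0,29,-6],[255,37,0,38,-9],[255,45,0,47,-12],[255,50,0,54,-15],[255,55,0,61,-18],[255,60,0,68,-20],[255,64,0,76,-20]]]'; python3 - <<'E'
from h import *
to([.61,.124,.151])
st,M,p=pose()
for th in np.arange(.5,-.051,-.05):
    t=np.r_[door(th),.151]; print(round(th,2),(M.T@(t-p)*1000).round(0))
s=snap('top'); save(s,'pics/t3.png')
E
```

```text
clock: 4.3
eef_pos: [0.574, 0.0482, 0.1508]
tcp_rot: [-0.706, 0.706, 0.042, -0.042]
wrist_force: [-0.0, 0.6, 0.9]
width: -0.0001
t 4.3 p [0.574  0.0482 0.1508] shift mm [44.7 -0.2 71.1] yaw z 96.8 F [-0.04  0.57  0.89] w -0.0001 q [-0.03  0.2  -0.04  1.33 -0.   -0.15]
0.5 [-1. -0.  0.]
0.45 [ 5. -0.  6.]
0.4 [11. -0. 13.]
0.35 [16. -0. 19.]
0.3 [22. -0. 26.]
0.25 [26. -0. 33.]
0.2 [31. -0. 40.]
0.15 [35. -0. 48.]
0.1 [38. -0. 56.]
0.05 [42. -0. 63.]
0.0 [45. -0. 71.]
-0.05 [47. -0. 80.]
```

View pics/t3.png

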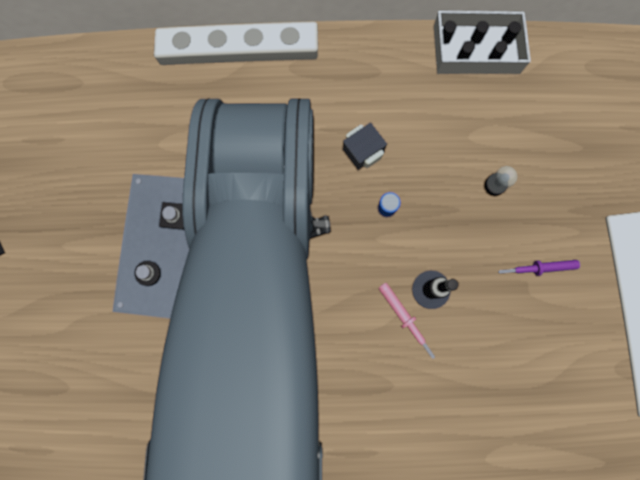

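```bash
python3 -m pendant '[[[255,5,0,6,0],[255,11,0,13,0],[255,16,0,19,0],[255,22,0,26,0],[255,26,0,33,0],[255,31,0,40,0],[255,35,0,48,0],[255,38,0,54,0]]]'; python3 - <<'E'
from h import *
to(np.r_[door(0),.151])
s=snap('scene'); save(s,'pics/s2.png')
E
```

```text
clock: 5.35
eef_pos: [0.6053, 0.1067, 0.1509]
tcp_rot: [0.706, -0.706, -0.042, 0.042]
wrist_force: [-0.5, -0.1, 0.1]
width: 0.0001
t 5.35 p [0.6053 0.1067 0.1509] shift mm [ 6.8 -0.1 17. ] yaw z 96.9 F [-0.48 -0.06  0.09] w 0.0001 q [ 0.07  0.3   0.08  1.35  0.   -0.05]
```

View pics/s2.png

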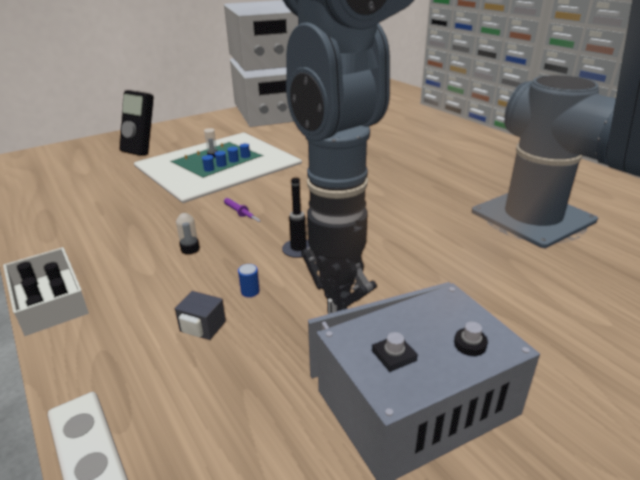

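```bash
python3 -m pendant '[[[255,2,0,3,0],[255,3,0,6,0],[255,5,0,9,0],[255,6,0,12,0],[255,7,0,14,0],[255,7,0,16,0],[255,7,0,17,0],[255,7,0,17,0]]]'; python3 - <<'E'
from h import *
to(np.r_[door(0),.151])
s=snap('scene'); save(s,'pics/s3.png',(270,240,470,400),4)
E
```

```text
clock: 6.4
eef_pos: [0.6101, 0.1235, 0.1508]
tcp_rot: [-0.706, 0.706, 0.042, -0.042]
wrist_force: [-0.6, -2.7, -0.4]
width: -0.0002
t 6.4 p [0.6101 0.1235 0.1508] shift mm [-0.  -0.2  0.9] yaw z 96.8 F [-0.58 -2.68 -0.43] w -0.0002 q [ 0.09  0.32  0.1   1.36 -0.   -0.03]
```

View pics/s3.png

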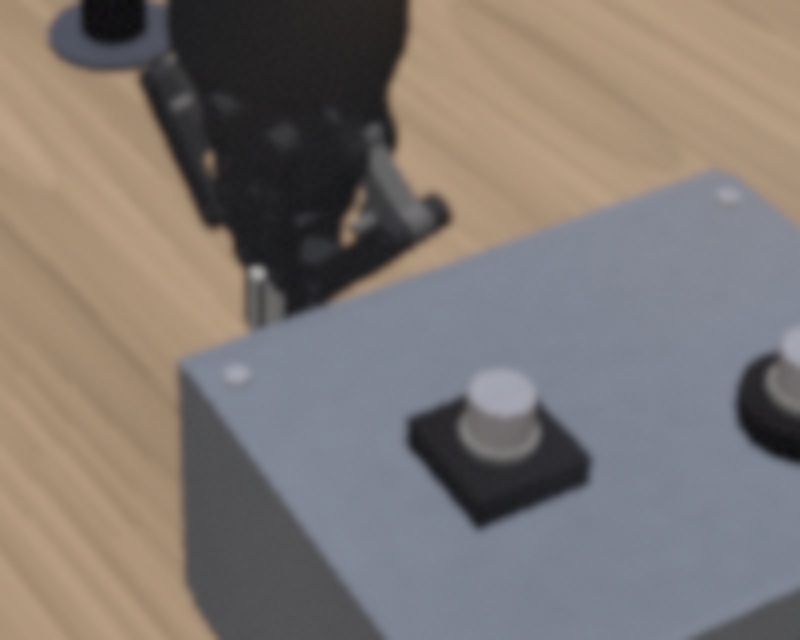

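```bash
python3 -m pendant '[[[255,0,0,1,0],[255,0,0,2,0],[255,0,0,3,0],[255,0,0,4,0],[255,0,0,5,0],[255,0,0,6,0],[255,0,0,6,0],[255,0,0,6,0]]]'; python3 - <<'E'
from h import *
to(np.r_[door(0),.151])
E
```

```text
clock: 7.45
eef_pos: [0.61, 0.1246, 0.151]
tcp_rot: [-0.702, 0.71, 0.041, -0.041]
wrist_force: [0.3, -13.7, 0.7]
width: -0.0
t 7.45 p [0.61   0.1246 0.151 ] shift mm [-0.1 -0.  -0.2] yaw z 96.6 F [  0.31 -13.68   0.74] w -0.0 q [ 0.1   0.32  0.11  1.36 -0.01 -0.02]
```

```bash
python3 -m pendant '[[[255,0,0,-20,0],[255,0,0,-45,0],[200,0,-20,-80,0],[100,-20,-60,-130,0],[0,-40,-100,-180,0],[0,-55,-110,-220,0],[0,-70,-115,-250,0],[0,-75,-115,-270,0]]]'; python3 - <<'E'
from h import *
to([.4922,-.186,.27])
s=snap('wrist'); save(s,'pics/w1.png'); s=snap('top'); save(s,'pics/t4.png'); s=snap('scene'); save(s,'pics/s4.png',(270,240,550,480),2.8)
E
```

```text
clock: 8.45
eef_pos: [0.5673, -0.1486, 0.2671]
tcp_rot: [0.706, -0.706, -0.043, 0.041]
wrist_force: [0.9, 1.6, -0.2]
width: 0.0853
t 8.45 p [ 0.5673 -0.1486  0.2671] shift mm [-79.   -3.2 -28.3] yaw z 96.8 F [ 0.88  1.59 -0.2 ] w 0.0853 q [-0.37  0.2   0.19  1.56  0.   -0.49]
```

View pics/w1.png

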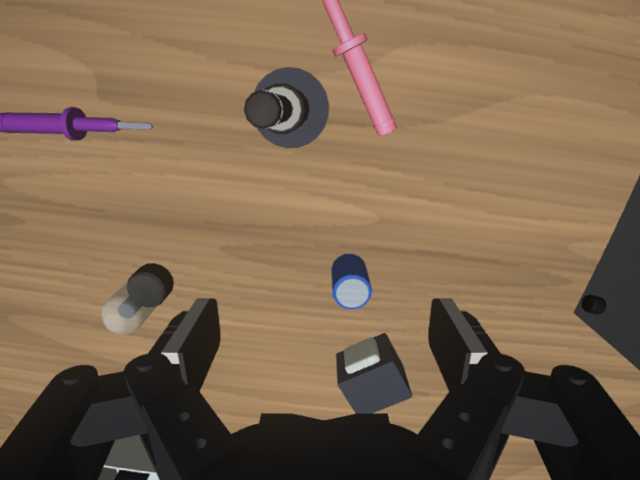

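View pics/t4.png

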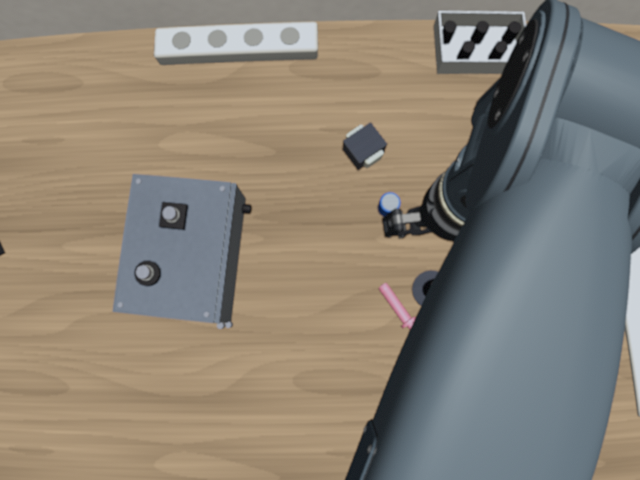

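View pics/s4.png

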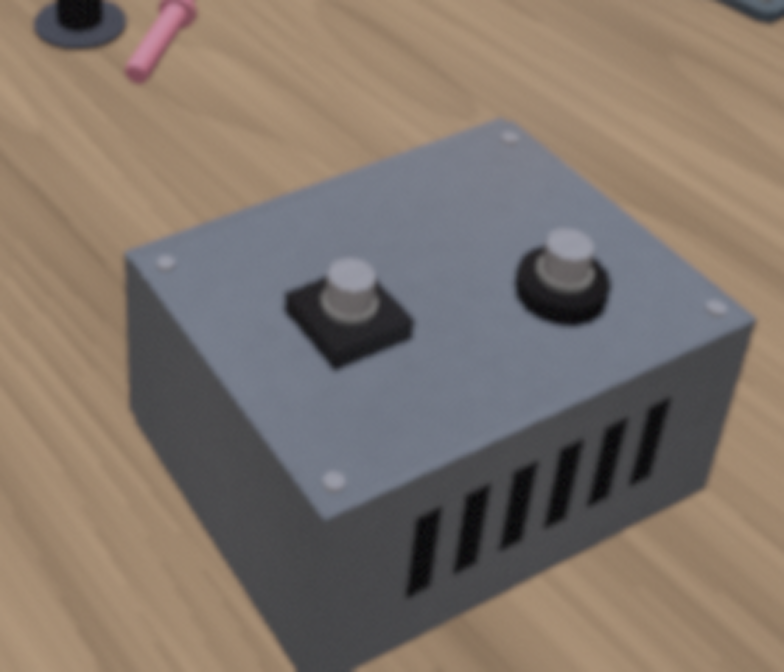

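The door is shut: from the top it is parallel to the box front, and nothing shows open from the scene view. In the wrist view the tester's handle end is at about (264,110).

```bash
python3 - <<'E'
from h import *
s=snap('wrist')
p=pt_z(s,[(264,110)],.155); print(p, pt_z(s,[(290,108)],.004))
g=s['frame']; save(s,'pics/w2.png',(220,50,350,160),5)
to([.4922,-.186,.27])
E
```

```text
[[ 0.49123721 -0.18656621  0.155     ]] [[ 0.49007848 -0.18735174  0.004     ]]
t 8.65 p [ 0.5673 -0.1466  0.2651] shift mm [-79.3  -4.9 -30.1] yaw z 96.9 F [ 0.38 -0.1  -0.65] w 0.0857 q [-0.37  0.2   0.19  1.56  0.   -0.49]
```

View pics/w2.png

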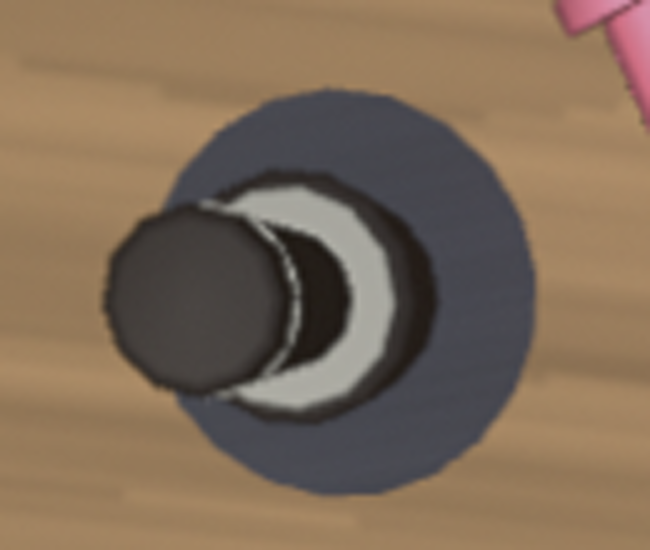

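```bash
python3 - <<'E'
from h import *
s=snap('wrist')
print(pt_z(s,[(258.8,109.8)],.155), pt_z(s,[(289.8,108.2)],.004))
to([.491,-.1875,.172])
E
```

```text
[[ 0.49146249 -0.18830223  0.155     ]] [[ 0.49023847 -0.18677921  0.004     ]]
t 8.7 p [ 0.5673 -0.1461  0.2651] shift mm [-80.7  93.1 -32. ] yaw z 96.9 F [-0.21  1.02  0.66] w 0.0854 q [-0.37  0.2   0.19  1.56  0.   -0.49]
```

```bash
python3 -m pendant '[[[0,-30,0,-12,0],[0,-60,0,-24,0],[0,-80,0,-32,0],[0,-81,10,-32,0],[0,-81,35,-32,0],[0,-81,60,-32,0],[0,-81,82,-32,0],[0,-81,93,-32,0]]]'; python3 - <<'E'
from h import *
to([.491,-.1875,.172])
s=snap('wrist'); save(s,'pics/w3.png')
E
```

```text
clock: 9.7
eef_pos: [0.4904, -0.187, 0.1704]
tcp_rot: [0.707, -0.705, -0.042, 0.044]
wrist_force: [-0.2, -0.6, -0.4]
width: 0.0854
t 9.7 p [ 0.4904 -0.187   0.1704] shift mm [ 0.6 -1.6 -0.6] yaw z 97.0 F [-0.18 -0.62 -0.37] w 0.0854 q [-0.49  0.06 -0.15  1.36  0.   -0.61]
```

View pics/w3.png

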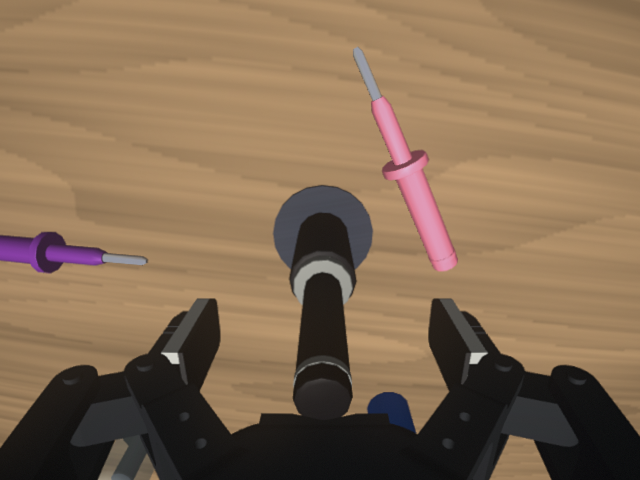

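The handle sits centred between the pads, at about (323,390), so I'll close the gripper.

```bash
python3 -m pendant '[[[100,0,0,0,0],[200,0,0,0,0],[255,0,0,0,0],[255,0,0,0,0],[255,0,0,0,0],[255,0,0,0,0],[255,0,-1,0,0],[255,0,-4,0,0]]]'; python3 - <<'E'
from h import *
to([.491,-.1875,.172])
E
```

```text
clock: 10.75
eef_pos: [0.4902, -0.1886, 0.1764]
tcp_rot: [0.706, -0.706, -0.042, 0.043]
wrist_force: [0.8, -0.2, -0.7]
width: 0.0166
t 10.75 p [ 0.4902 -0.1886  0.1764] shift mm [1.  4.4 1. ] yaw z 96.9 F [ 0.79 -0.24 -0.68] w 0.0166 q [-0.5   0.06 -0.14  1.37 -0.   -0.61]
```

```bash
python3 -m pendant '[[[255,0,-15,0,0],[255,0,-40,0,0],[255,0,-65,0,0],[255,0,-90,0,0],[255,0,-120,0,0],[255,0,-145,0,0],[255,0,-170,0,0],[255,0,-170,0,0]]]'; python3 - <<'E'
from h import *
to([.608,.228,.345])
s=snap('wrist'); save(s,'pics/w4.png')
s=snap('scene'); save(s,'pics/s5.png')
E
```

```text
clock: 11.75
eef_pos: [0.4913, -0.1892, 0.3504]
tcp_rot: [-0.705, 0.707, 0.044, -0.04]
wrist_force: [0.3, -0.1, 0.4]
width: 0.0169
t 11.75 p [ 0.4913 -0.1892  0.3504] shift mm [165.6   4.8 400.3] yaw z 96.9 F [ 0.27 -0.13  0.41] w 0.0169 q [-0.49  0.06  0.21  1.71 -0.   -0.61]
```

View pics/w4.png

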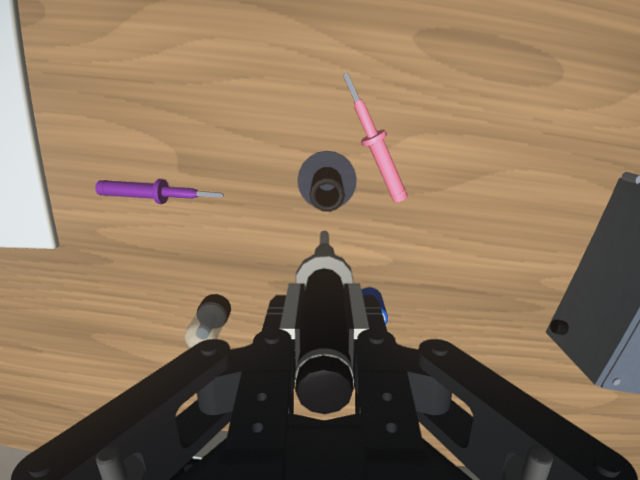

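View pics/s5.png

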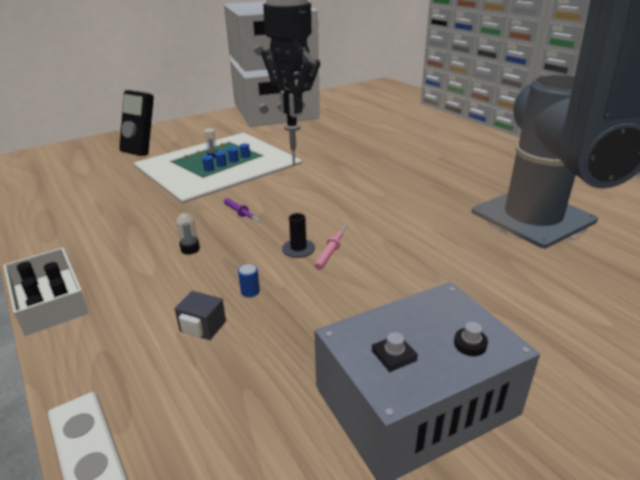

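```bash
python3 -m pendant '[[[255,10,0,25,0],[255,25,0,65,0],[255,45,0,110,0],[255,65,0,160,0],[255,85,0,210,0],[255,105,0,255,0],[255,122,0,295,0],[255,135,0,325,0]]]'; python3 - <<'E'
from h import *
to([.608,.228,.345])
s=snap('wrist'); save(s,'pics/w5.png')
s=snap('wrist'); save(s,'pics/w5c.png',(260,150,420,290),5)
for y in (.165,.167,.169):
    T=np.array(s['T_tool_cam']); P=np.linalg.inv(T)@[0,y,0,1]; P=P[:3]/P[2]; print(y,cv2.projectPoints(P.reshape(1,1,3),np.zeros(3),np.zeros(3),np.array(s['intrinsics'],float),np.array([s['k1'],0,0,0],float))[0].ravel())
E
```

```text
clock: 12.85
eef_pos: [0.5854, 0.152, 0.3447]
tcp_rot: [-0.706, 0.706, 0.042, -0.044]
wrist_force: [0.3, -0.4, 0.1]
width: 0.0163
t 12.85 p [0.5854 0.152  0.3447] shift mm [31.6 -0.4 72.7] yaw z 96.9 F [ 0.27 -0.37  0.13] w 0.0163 q [0.14 0.28 0.45 1.74 0.   0.02]
0.165 [326.61596651 233.26463649]
0.167 [326.5947006  232.31979832]
0.169 [326.57375086 231.38911356]
```

View pics/w5.png

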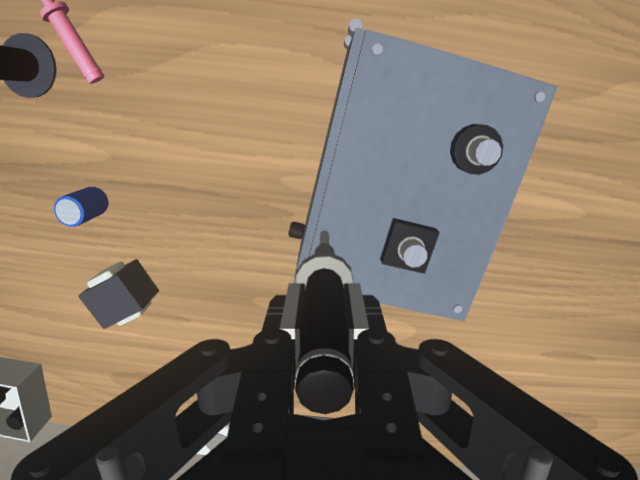

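View pics/w5c.png

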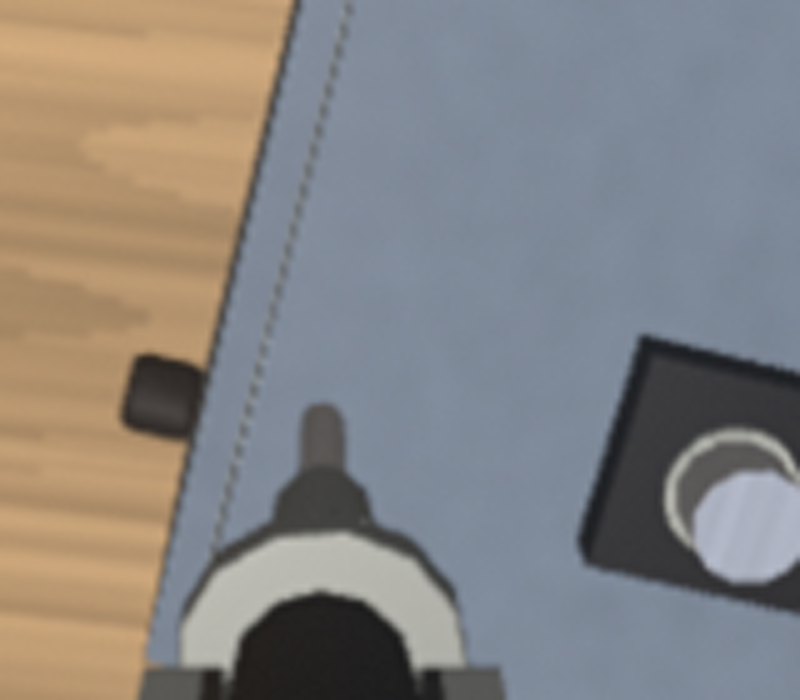

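```bash
python3 - <<'E'
from h import *
s=snap('wrist'); st,M,p=pose()
pl=pt_z(s,[(410,255.6)],.140)[0]; rd=pt_z(s,[(488.5,152)],.140)[0]
print('plunger world',pl,'round',rd,np.linalg.norm(pl-rd))
tip=pt_z(s,[(323.7,232.8)],p[2]-.167)[0]; print('tip',tip,'tool',M.T@(tip-p),'shift',M.T@(pl-tip)*1000)
print('z height of tip depth', s['range_z'][236,324], pt_d(s,[(324,237),(410,256)]))
E
```

```text
plunger world [0.60851154 0.2245747  0.14      ] round [0.5193872  0.26762105 0.14      ] 0.09897544016308613
tip [0.58531596 0.15140812 0.1775041 ] tool [ 6.92338111e-04  1.66998586e-01 -5.45851696e-05] shift [32.11417948 37.35960005 69.79169399]
z height of tip depth 0.23684548 [[0.58288837 0.15128449 0.19320088]
 [0.60788893 0.22386047 0.14259323]]
```

```bash
cat >> h.py <<'E'
def tool_pt(s,uv,y):
    T=np.array(s['T_tool_cam']); r=rays(s,uv); d=np.c_[r,np.ones(len(r))]@T[:3,:3].T; o=T[:3,3]
    return o+d*((y-o[1])/d[:,1])[:,None]
def meanpose(n=20):
    zs=[];
    for i in range(n): st,M,p=pose(); zs.append(np.r_[p,M.ravel()])
    m=np.mean(zs,0); return m[:3],m[3:].reshape(3,3),np.std(zs,0)[:3]
E
python3 - <<'E'
from h import *
s=snap('wrist'); p,M,sd=meanpose(); print(p,sd,M.round(4).tolist(),bot.get_state()['clock'])
for z in (.345,.347):
  a=tool_pt(s,[(323.7,232.8)],.167)[0]; b=tool_pt(s,[(410,255.6)],z-.140)[0]; print(a,b,(b-a)*1000)
E
```

```text
[0.58524889 0.15038163 0.34502854] [2.22044605e-16 5.55111512e-17 1.11022302e-16] [[0.9927, -0.0033, -0.1207], [0.1207, -0.0011, 0.9927], [-0.0034, -1.0, -0.0007]] 13.05
[ 0.00034195  0.167      -0.00197969] [0.03279417 0.205      0.06794808] [32.45221555 38.         69.92777095]
[ 0.00034195  0.167      -0.00197969] [0.03361335 0.207      0.06845302] [33.27140215 40.         70.43271266]
```

```bash
python3 -m pendant '[[[255,5,0,10,0],[255,11,0,24,0],[255,18,0,40,0],[255,25,0,54,0],[255,30,0,64,0],[255,32.5,5,70,0],[255,32.5,14,70,0],[255,32.5,22,70,0]]]'; python3 - <<'E'
from h import *
to([.608,.227,.307])
s=snap('wrist'); save(s,'pics/w6.png',(260,180,400,300),5)
s=snap('scene'); save(s,'pics/s6.png',(310,200,510,350),4)
s=snap('top'); save(s,'pics/t6.png',(80,120,280,270),4)
E
```

```text
clock: 14.05
eef_pos: [0.6094, 0.2231, 0.3239]
tcp_rot: [-0.706, 0.706, 0.042, -0.043]
wrist_force: [-0.1, 0.1, -0.5]
width: 0.0167
t 14.05 p [0.6094 0.2231 0.3239] shift mm [-0.9 16.9  4.1] yaw z 96.8 F [-0.07  0.06 -0.54] w 0.0167 q [ 0.25  0.4   0.55  1.72 -0.    0.13]
```

View pics/w6.png

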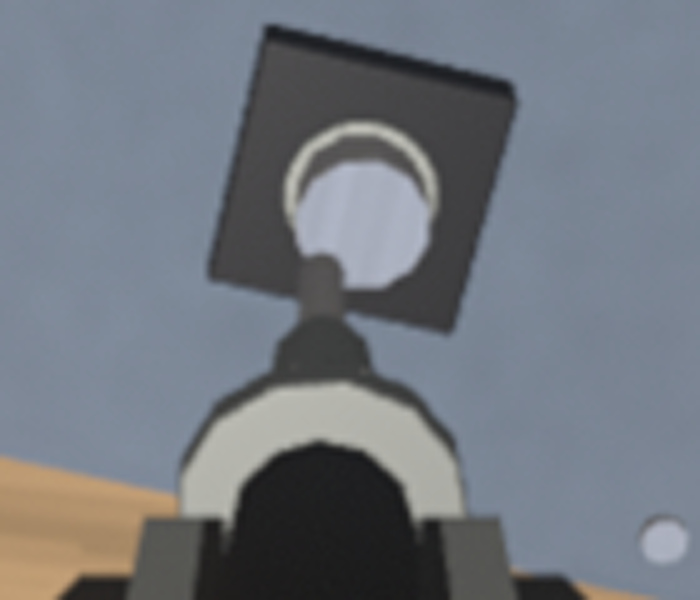

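View pics/s6.png

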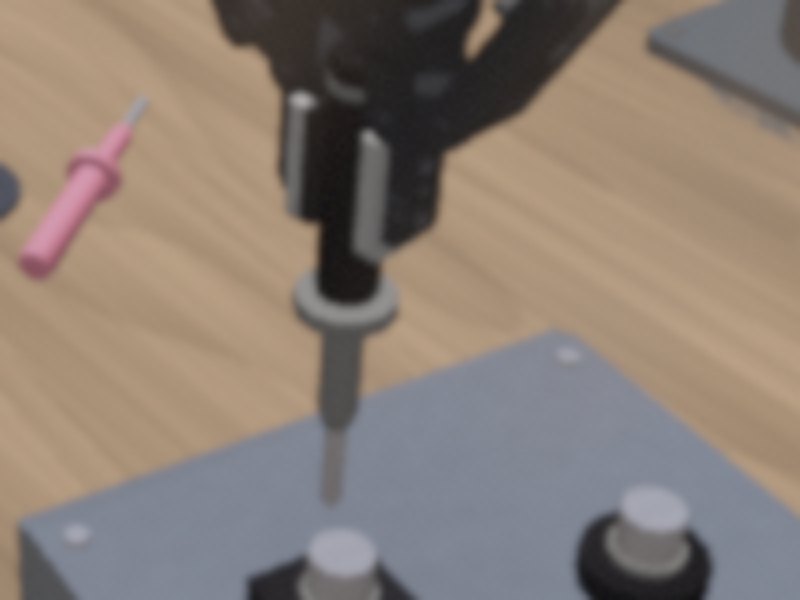

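View pics/t6.png

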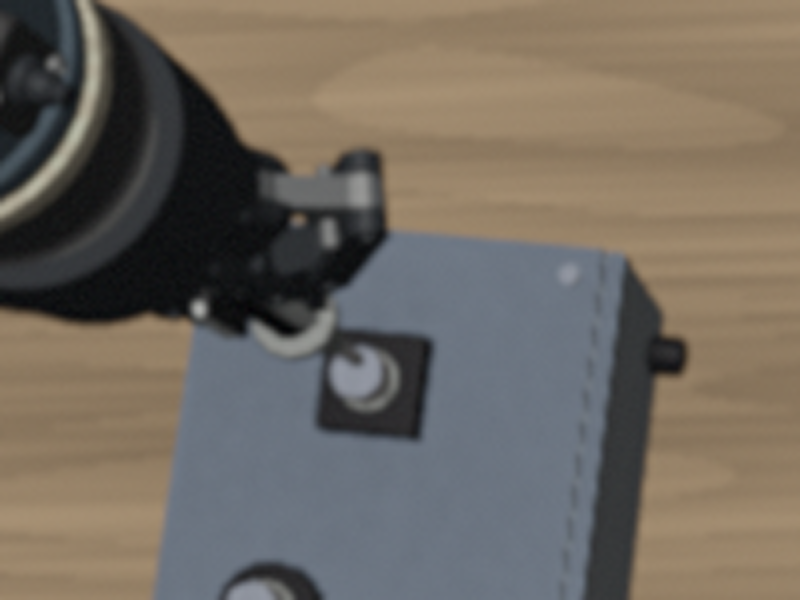

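```bash
python3 - <<'E'
from h import *
s=snap('wrist'); p,M,sd=meanpose(2)
z=p[2]; print(p)
a=tool_pt(s,[(324.2,231.5)],.167)[0]; b=tool_pt(s,[(332.4,225)],z-.140)[0]; print(a,b,(b-a)*1000)
# scene: vertical check
s=snap('scene')
t=(lambda x,y:(x/4+310-.4,y/4+200-.4)); 
print(proj(s,[[.609,.224,z-.167],[.609,.224,z-.167+.073]]), t(331,503), t(346,303))
pl=pt_z(s,[t(342,551)],.140); print('plunger scene',pl)
print('tip scene', pt_z(s,[t(331,503)],z-.167))
E
```

```text
[0.6093547  0.22295844 0.32451919]
[-0.00058403  0.167      -0.00164029] [0.00030271 0.18451919 0.00433965] [ 0.88674416 17.51918634  5.97993161]
[[393.20082431 324.2508618 ]
 [397.45638332 272.74178708]] (392.35, 325.35) (396.1, 275.35)
plunger scene [[0.60825334 0.22815532 0.14      ]]
tip scene [[0.61103843 0.22487448 0.15751919]]
```

```bash
python3 -m pendant '[[[255,0,0,2,0],[255,0,0,5,0],[255,0,4,5,0],[255,0,8,5,0],[255,0,11,5,0],[255,0,13,5,0],[255,0,13,5,0],[255,0,13,5,0]]]'; python3 - <<'E'
from h import *
to([.608,.227,.307])
s=snap('wrist'); save(s,'pics/w7.png',(280,190,380,270),7)
s=snap('scene'); save(s,'pics/s7.png',(340,260,460,350),6)
s=snap('top'); save(s,'pics/t7.png',(140,180,220,240),8)
E
```

```text
clock: 15.3
eef_pos: [0.6091, 0.2284, 0.3121]
tcp_rot: [0.706, -0.706, -0.042, 0.042]
wrist_force: [-0.3, -0.1, 0.3]
width: 0.0165
t 15.3 p [0.6091 0.2284 0.3121] shift mm [-1.2  5.1 -1.2] yaw z 96.9 F [-0.29 -0.09  0.31] w 0.0165 q [0.26 0.4  0.52 1.7  0.   0.14]
```

View pics/w7.png

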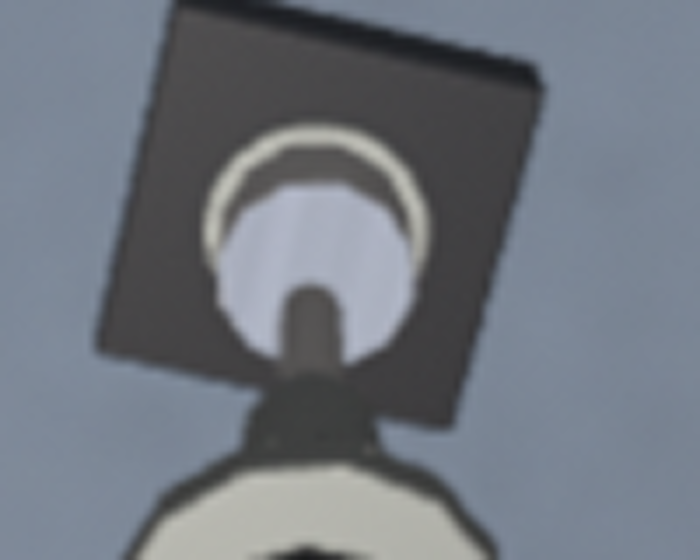

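View pics/s7.png

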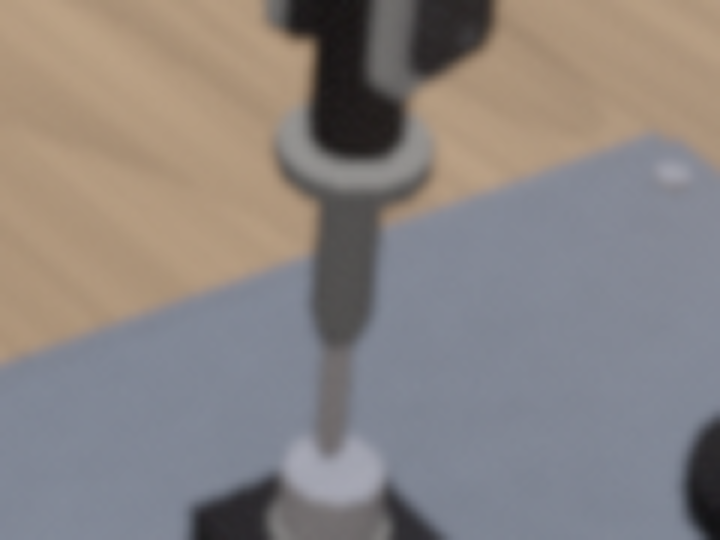

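View pics/t7.png

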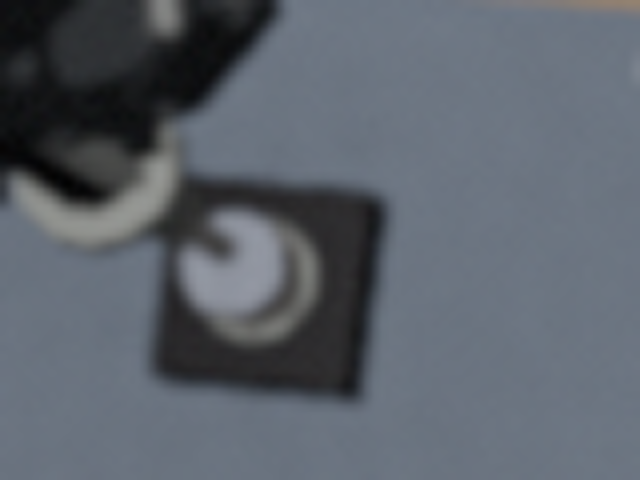

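```bash
python3 - <<'E'
from h import *
p,M,sd=meanpose(2); z=p[2]; zt=z-.167; print(p)
s=snap('wrist'); a=tool_pt(s,[(310/7+280-.4,310/7+190-.4)],.167)[0]; b=tool_pt(s,[(316/7+280-.4,275/7+190-.4)],z-.140)[0]; print('wrist',(b-a)*1000)
s=snap('scene'); f=lambda x,y:(x/6+340-.4,y/6+260-.4)
d=pt_z(s,[f(335,470)],.140)-pt_z(s,[f(330,452)],zt); print('scene',M.T@d[0]*1000)
s=snap('top'); f=lambda x,y:(x/8+140-.4,y/8+180-.4)
d=pt_z(s,[f(232,263)],.140)-pt_z(s,[f(224,251)],zt); print('top',M.T@d[0]*1000)
E
```

```text
[0.60910165 0.2284275  0.31215262]
wrist [-1.90597654  5.15261561  0.59748659]
scene [-1.35069789  5.15210471  0.51806071]
top [-1.24570839  5.15211198  0.15910607]
```

All three cameras agree on a correction of about (-1.5, +0.4) mm. I'll apply it and descend while watching the force.

```bash
python3 -m pendant '[[[255,-0.7,0,0.2,0],[255,-1.5,0,0.4,0],[255,-1.5,1,0.4,0],[255,-1.5,2,0.4,0],[255,-1.5,3,0.4,0],[255,-1.5,4,0.4,0],[255,-1.5,4,0.4,0],[255,-1.5,4,0.4,0]]]'; python3 - <<'E'
from h import *
F=[]
for i in range(6):
    eyes.snapshot('top'); st=bot.get_state(); F.append(np.r_[st['wrist_force'],st['eef_pos'][2]])
print(np.mean(F,0).round(3),np.std(F,0).round(3))
s=snap('wrist'); save(s,'pics/w8.png',(280,190,380,270),7)
s=snap('scene'); save(s,'pics/s8.png',(340,260,460,350),6)
E
```

```text
clock: 16.6
eef_pos: [0.6075, 0.2286, 0.3081]
tcp_rot: [0.706, -0.706, -0.042, 0.042]
wrist_force: [-1.1, -0.4, 0.8]
width: 0.0165
[-0.193 -0.223  0.383  0.308] [0.484 0.516 0.877 0.   ]
```

View pics/w8.png

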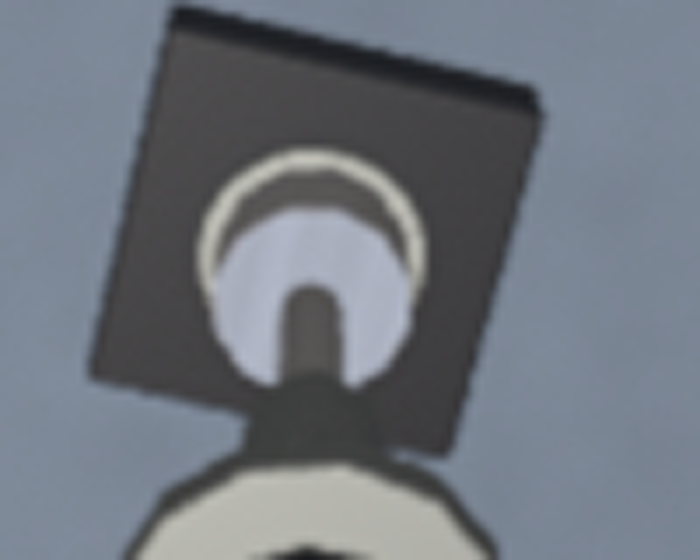

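View pics/s8.png

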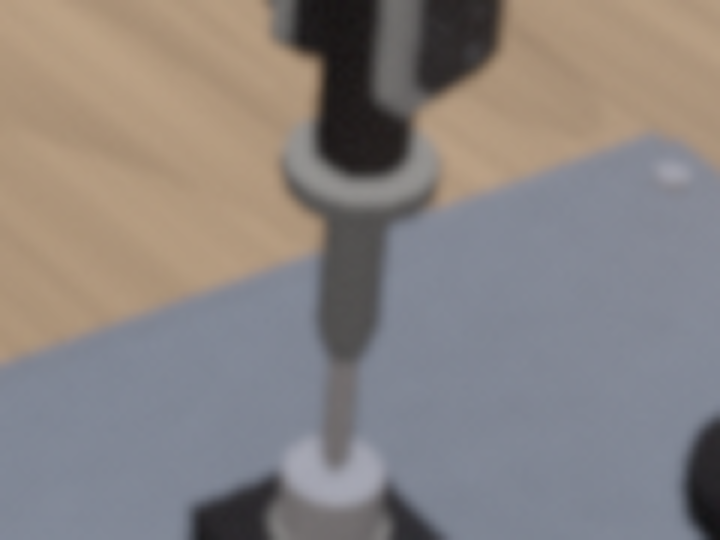

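```bash
cat >> h.py <<'E'
def force(n=20):
    F=[]
    for i in range(n):
        eyes.snapshot('top'); st=bot.get_state(); F.append(np.r_[st['wrist_force'],st['eef_pos']])
    F=np.array(F); print('F',F.mean(0)[:3].round(2),'+-',(F.std(0)[:3]/n**.5).round(2),'p',F.mean(0)[3:].round(4),'t',st['clock'])
E
python3 -c 'from h import *;force(20)'
python3 -m pendant '[[[255,0,0.5,0,0],[255,0,1,0,0],[255,0,1.5,0,0],[255,0,2,0,0],[255,0,2.5,0,0],[255,0,3,0,0],[255,0,3.5,0,0],[255,0,4,0,0]]]'; python3 -c 'from h import *;force(20)'
```

```text
F [-0.01  0.04  0.49] +- [0.07 0.11 0.1 ] p [0.6075 0.2286 0.3079] t 18.0
clock: 19.0
eef_pos: [0.6075, 0.2286, 0.3041]
tcp_rot: [0.706, -0.706, -0.042, 0.042]
wrist_force: [-0.9, 0.2, 2.4]
width: 0.0166
F [-0.29  0.18  2.32] +- [0.12 0.1  0.13] p [0.6075 0.2286 0.304 ] t 20.0
```

Force rose 1.83 N over 3.9 mm, matching the spring's 0.45 N/mm. With the tester's 0.6 N weight counted, the plunger has sunk about 4 mm, so I'll add 0.9 mm.

```bash
python3 -m pendant '[[[255,0,0.3,0,0],[255,0,0.6,0,0],[255,0,0.9,0,0],[255,0,0.9,0,0],[255,0,0.9,0,0],[255,0,0.9,0,0],[255,0,0.9,0,0],[255,0,0.9,0,0]]]'; python3 - <<'E'
from h import *
force(25)
s=snap('wrist'); save(s,'pics/w9.png',(280,190,380,270),7)
s=snap('scene'); save(s,'pics/s9.png',(310,260,510,380),4)
s=snap('top'); save(s,'pics/t9.png',(100,120,420,320),2.5)
E
```

```text
clock: 21.0
eef_pos: [0.6075, 0.2286, 0.303]
tcp_rot: [-0.706, 0.706, 0.042, -0.042]
wrist_force: [-1.0, -1.1, 2.7]
width: 0.0165
F [ 0.02 -0.19  2.52] +- [0.07 0.09 0.08] p [0.6075 0.2286 0.303 ] t 22.25
```

View pics/w9.png

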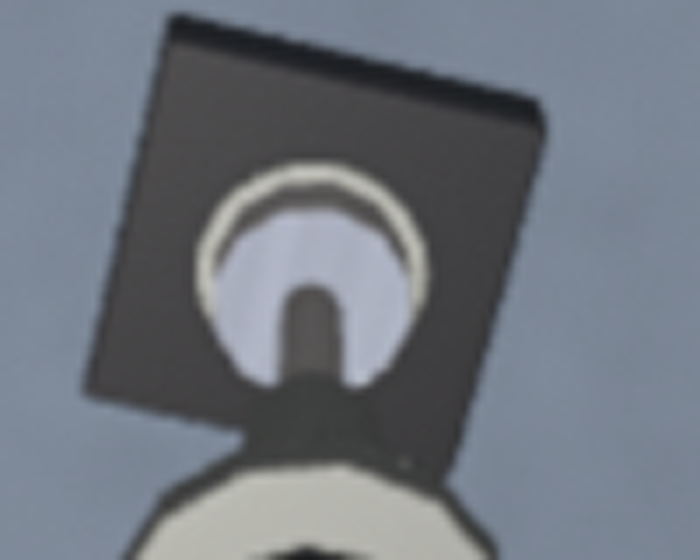

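View pics/s9.png

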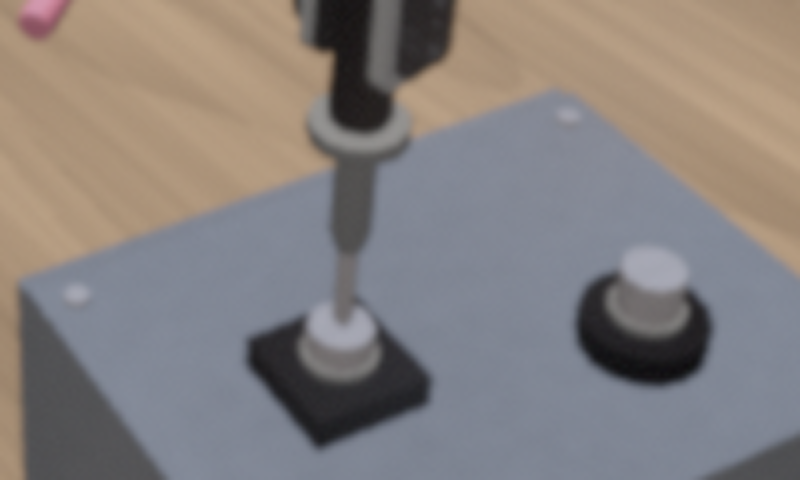

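View pics/t9.png

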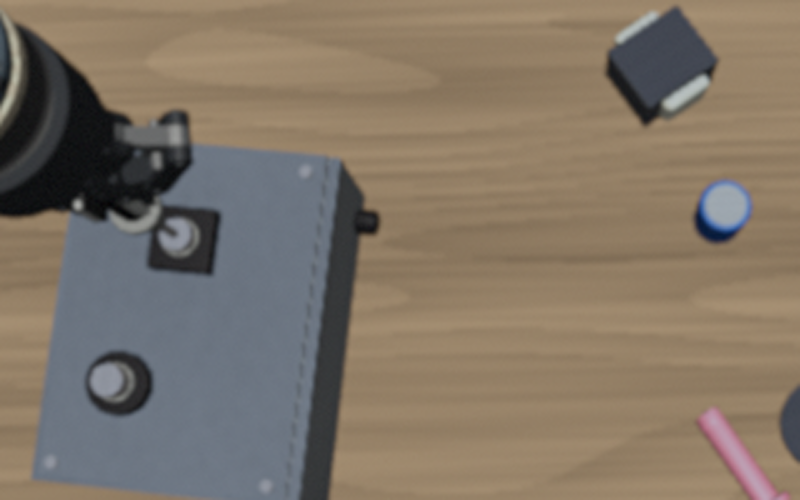

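Checks agree: the plunger moves with the tip in the wrist view, giving 4.9 mm of travel since first touch. The load is about 3.1 N, the tip is centred, the door is shut and the round plunger is up. I'm handing in.

```bash
python3 -c 'from station import bot
print(bot.get_state()["clock"]); print(bot.close_job())'
```

```text
22.4
the job is handed in; nothing more can be done
None
```

The job is handed in at 22.4 s, with the tester still held on the square terminal's plunger and the door shut. No verdict was reported.

- **Door:** I pushed it shut before touching the tester. At the shut position it stopped moving and the push force rose to 13.7 N, and later pictures show it flush with the box front.
- **Plunger:** I lifted the tester straight out of its stand and pressed it upright on the plunger. The three cameras agreed on the final centring to within about 1 mm. The plunger has sunk about 4.9 mm, judged from the travel since first touch. The load of about 3.1 N, with the tester's weight counted, puts it at about 4.7 mm.
- **Left alone:** the round plunger is still up. The transformer and capacitor had not moved in the last picture. The valve was outside that last crop; it looked undisturbed in earlier pictures.
- **What disagreed:** the pink and purple look-alike testers were standing free at the start and had fallen over by my second look, at about 3 s. My fingertips passed well above them with no contact force in the readings, so I think they toppled by themselves. They stayed on the bench.

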